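# Set the hub indexing fixture to the red mark and draw its index pin

### The job

The wheel-hub indexing fixture on the bench must be moved to its other station: swing the red clamp lever open to its stop, slide the blue carriage by its black post until the yellow pointer lines up with the red mark (not the white one), and swing the lever fully back to lock it there. Then pull the green index plunger fully back towards the robot, out of its hole in the disc, and finish while still gripping it and holding it back. Leave the oil can, the spanner and the bearing race alone.

Things in the scene. Friction and masses are not known exactly. Their poses are not given: they have to be found in the camera images.
- fixture: fixed grey base plate bolted to the bench, 210 x 480 x 12 mm, with two aluminium guide rails. Its z is up, its y runs along the rails, its -x side faces the robot; it stands at a different place and yaw each time. Origin on the bench surface, midway along the rails, 20 mm nearer the robot than the plate's centre. The carriage, lever and plunger all keep the fixture's axes (the lever turns about z)
- slide_table (a joint): position of the blue carriage along the fixture's +y, m; 0 = middle, range -0.10 to 0.10. The carriage is a plate 170 x 250 mm with its top 46 mm above the bench; it carries a steel index disc (120 mm across) with a wheel hub on top, the clamp lever, the black post and the plunger; the highest part (the hub) is 106 mm above the bench. About 7 N to slide when unlocked; stays where it is left; the clamp holds it against some 25 N when locked
- push_post (a point): the black round upright post fixed on the carriage, 23 mm in diameter; this point is on its axis 76 mm above the bench, its top is at 94 mm and the carriage top at 46 mm. Pinch it from above to slide the carriage
- clamp_lever (a joint): clamp lever angle, rad: 0 = locked (lever points to the fixture's +y, against its stop), grows anticlockwise seen from above as it swings towards the robot, 1.3 = fully open (stop). About 1.5 N at its knob, up to 3 N as the brake bites; stays where it is left (aim 0.1 rad past a stop to reach it, as the round knob slips a little in the fingers: grip firmly); the brake bites in the last 0.5 rad
- lever_pivot (a point): point on the lever's vertical turning axis, 90 mm above the bench, moving with the carriage (nothing to grasp here; the lever's hub below it tops out at 68 mm)
- lever_knob (a point): the red upright round knob at the lever's end, 24 mm in diameter, 75 mm from the turning axis; this point is on the knob's axis 90 mm above the bench; the knob's top is at 103 mm, the lever bar under it reaches up to 65 mm
- pointer (a point): tip of the yellow pointer on the carriage's far (+x) edge, 5 mm wide; moves with the carriage
- red_mark: the red upright tab on the base plate's far edge, 10 mm wide along the fixture's y, 26 mm high, origin at the centre of its foot: the carriage is right when the pointer has the same position along the fixture's y. Fixed during the job
- white_mark: a like tab in white, for another setting, not to be used; origin at the centre of its foot. Fixed
- index_plunger (a joint): how far the plunger is drawn back, m: 0 = pin seated 10 mm deep in the disc's hole, 0.016 = fully back (stop). It moves level, along the fixture's -x (towards the robot). A spring pulls it back in: 3 N at 0, 6 N at 0.016; arm and grip give a little under it, so aim some mm beyond the stop
- plunger_knob (a point): centre of the green plunger knob, a level cylinder along the fixture's x, 24 mm in diameter and 26 mm long, with a 30 mm collar 4 mm thick on its outer (-x) end; 70 mm above the bench; 15 mm of open shaft lies between it and its dark housing block (40 mm wide along y, top at 86 mm). Pinch it from above with the fingers on its +y and -y sides
- oil_can_mid (a point): a loose white can with a yellow band, 56 mm in diameter, 110 mm high, bystander; this point is at its middle
- spanner: a loose steel spanner 170 mm long lying on the bench, bystander; origin under its centre
- race_mid (a point): a loose steel bearing ring, 60 mm in diameter, 18 mm high, bystander; this point is at its centre

How it is judged:
On the way, in this order (a step that is already met when the one before it is completed fails the run):
1. the clamp lever is swung open (past 0.8 rad) (value of joint clamp_lever above 0.8 rad), for 0.1 s.
2. with the lever open, the pointer is brought within 6 mm of the red mark (value of joint clamp_lever above 0.6 rad and y of pointer in the frame of red_mark between -0.006 and 0.006 m), for 0.2 s.
3. the lever is locked again (below 0.15 rad) with the pointer within 6 mm of the red mark and the plunger still seated (value of joint clamp_lever below 0.15 rad and value of joint index_plunger below 0.004 m and y of pointer in the frame of red_mark between -0.006 and 0.006 m), for 0.2 s.
At the end, for the whole second after the job is handed in: The plunger is held at least 12 mm back (of 16 mm) by the fingers, which press on it with more than 2 N, while the lever is locked (under 0.15 rad) and the pointer is within 6 mm of the red mark (value of joint index_plunger above 0.012 m and contact force between the fingers and index_plunger above 2 N and value of joint clamp_lever below 0.15 rad and y of pointer in the frame of red_mark between -0.006 and 0.006 m); the arm keeps its last pose, push and grip.
It fails at once if the oil can is shifted by more than 30 mm (distance of oil_can_mid from where it was at the start of the episode above 0.03 m).
It fails at once if the spanner is shifted by more than 30 mm (distance of spanner from where it was at the start of the episode above 0.03 m).
It fails at once if the bearing race is shifted by more than 30 mm (distance of race_mid from where it was at the start of the episode above 0.03 m).
It also fails if it takes over 61 s, if anything falls off the work surface, if the arm or the gripper's body presses on something with over 40 N, if the wrist force passes 120 N, or if a joint passes its speed limit or range.

### The arm

A 6-joint arm with a two-finger parallel gripper is mounted at the origin on the work surface. World frame = base frame: x ahead of the robot, y to its left, z up, the work surface at z = 0. Lengths are in m, angles in rad, forces in N, time in s.
With the tool pointing down it reaches from about 0.4 to 0.925 m from the base axis. Payload 12.5 kg.
Tool frame: the origin (TCP) lies at the centre of the arm's flange, where the gripper is bolted on; the fingertips stand 190 mm ahead of it and the grasp point (between the pads) lies 171 mm ahead of it; z points along the fingers, y is the direction in which the jaws open and shut (so a half turn about z gives the same grasp; the last joint's range is limited). The gripper opens to 95 mm and grips with 3 to 60 N. Pads are 20 mm wide; open, the fingers measure 119 mm over their backs; the gripper's body (75 mm by 180 mm) begins 59 mm behind the grasp point.
Start: joints at [1.011, 0.491, 1.559, -0, 1.092, -0.106], TCP at [0.274, 0.562, 0.405] pointing down, gripper open.
Joint ranges: [-3.1, 3.1], [-0.84, 2.19], [0.05, 2.79], [-1.13, 4.28], [0.06, 2.93], [-2.69, 2.69]. Speed limits (rad/s): [2.22, 2.22, 2.79, 3.14, 3.14, 3.14].

### API

Orientations are given as a rotation vector (axis times angle).
In Python, from bench import arm gives the robot as it stands.
- The arm moves only by the tool send_rows, never from a script. Its argument "increments" is a list of rows, each an object with "dp": the shift along the tool's x, y, z in m, a list of three; "delta_rot": the turn, a rotation vector about the tool's x, y, z in degrees, a list of three; "hand": the closure, from -1 (fully open) to 1 (shut). In form: [{"dp": [dx, dy, dz], "delta_rot": [wx, wy, wz], "hand": hand}, ...]. A call has 1 to 12 rows; each row shifts and turns the commanded pose from where the row before left it, along the tool's axes as they then stand; what a row does not reach is not made up. A row lasts 1/8 s, in which the tool goes at most 62.5 mm and 10.7 degrees, less where a joint would pass 70% of its speed; a pose out of reach is approached as far as the arm can. A call with a gripper value outside its range is refused whole. The fingers move at their own pace and stop on an object; "force" is the grip in N (left out, the last holds). Time passes only in rows, so rows that do not move let the fingers close. It gives the time, the measured TCP pose, the force and the opening at its end, in the units of the state.
- arm.get_obs(): the state, without advancing time (a new reading comes with each control period).
- arm.get_image(name): name is "side" or "top" or "wrist"; returns a dict with "image" (384x512x3 uint8, blue, green, red), "K" (3x3 intrinsics, pixels), "position" and "orientation" of the camera in the world; the wrist camera has in their place "T_tool_cam" (4x4, takes a point from camera to tool coordinates, whose origin is the TCP and whose axes are the flange's). Camera axes: x right, y down, z forward; pixel columns grow to the right and rows downward; lengths in m; the calibration is good to about 2 mm. A picture is of the moment at which its call begins: read the wrist's pose just before it. There is no depth.
- arm.close_job(): hands the job in, once; it reports no verdict.
The state is a dict: "clock": time; "joint_positions": joint angles; "joint_velocities": joint speeds; "effort": joint torques, N m; "position": TCP position; "tcp_rot": TCP orientation; "force": force on the tool from outside, world axes, zero at the start; "moment": the same for the moment, N m; "opening": finger opening in m.
Only numpy, scipy, OpenCV 4.12 (cv2) and the standard library are available. Lean on these libraries where they do the work, as an engineer would, in place of code of your own. Each camera call takes 0.05 s, during which the arm holds its last target.

## Working session

There is one attempt and no reset: what is moved stays moved. The work goes in short steps, Python scripts to look and compute and a tool call to move; the robot and the scene stay as the last step left them, time stands still between calls to the robot, and variables do not carry over. Pictures are saved under pics/ and viewed, and the job is handed in when it is done.

Besides the shell and the picture viewer there is one more tool, called after ">>>" as name(argument=value, ...) on one line, values as JSON. send_rows: Moves the arm, as the interface text tells. Its arguments: {"type":"object","properties":{"increments":{"type":"array"},"force":{"type":"number"}},"required":["increments"]}

```bash
ls; mkdir -p pics; cat > h.py <<'E'
import numpy as np,cv2,json
from bench import arm
from scipy.spatial.transform import Rotation as R
E
python3 - <<'E'
from h import *
o=arm.get_obs(); print({k:(np.round(v,4).tolist()) for k,v in o.items()})
for n in("top","side","wrist"):
    d=arm.get_image(n); cv2.imwrite(f"pics/{n}0.png",d["image"])
    import pickle; pickle.dump(d,open(f"{n}0.pkl","wb"))
    print(n,{k:np.round(v,4).tolist() for k,v in d.items() if k!="image"})
E
```

```text
pics
{'clock': 0.0, 'joint_positions': [1.0114, 0.4916, 1.5595, -0.0, 1.0917, -0.1056], 'joint_velocities': [0.0005, 0.0001, 0.0004, 0.0012, 0.0004, -0.0004], 'effort': [-0.0019, -61.2643, -25.818, 0.0691, 0.0481, -0.0001], 'position': [0.274, 0.5617, 0.4041], 'tcp_rot': [-0.7066, -3.0607, 0.0017], 'force': [1.0071, -0.7623, -0.0794], 'moment': [0.0023, -0.0548, -0.0278], 'opening': 0.0954}
top {'K': [[398.0558, 0.0, 258.4613], [0.0, 398.0558, 190.9984], [0.0, 0.0, 1.0]], 'position': [0.4229, 0.099, 1.1189], 'orientation': [-2.1613, 2.1885, -0.1082]}
side {'K': [[407.2158, 0.0, 252.0241], [0.0, 407.2158, 190.8489], [0.0, 0.0, 1.0]], 'position': [0.1313, -0.749, 0.6236], 'orientation': [-2.0702, 0.416, -0.272]}
wrist {'K': [[314.5877, 0.0, 259.2219], [0.0, 314.5877, 193.6369], [0.0, 0.0, 1.0]], 'T_tool_cam': [[-0.0016, -0.9616, -0.2745, 0.0753], [1.0, -0.0014, -0.0009, 0.0007], [0.0005, -0.2745, 0.9616, 0.0199], [0.0, 0.0, 0.0, 1.0]]}
```

View pics/top0.png

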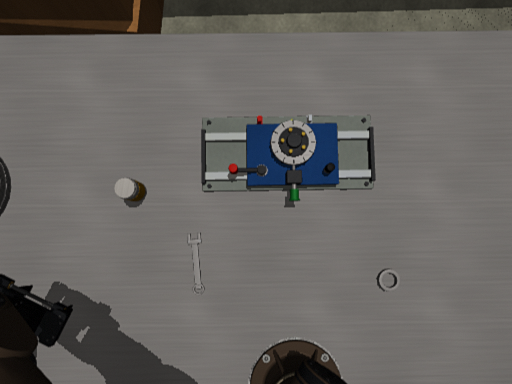

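View pics/side0.png

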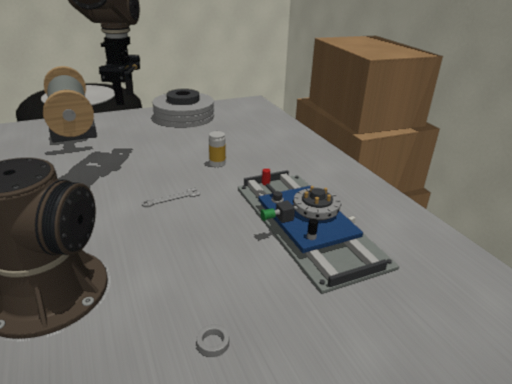

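```bash
python3 - <<'E'
import cv2
i=cv2.imread("pics/top0.png"); cv2.imwrite("pics/top0z.png",cv2.resize(i[50:350,150:480],None,fx=2.4,fy=2.0*1.0,interpolation=cv2.INTER_CUBIC))
E
```

```text
(no output)
```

View zoom.

```bash
python3 - <<'E'
import cv2
i=cv2.imread("pics/top0.png"); cv2.imwrite("pics/top0z.png",cv2.resize(i[105:200,195:385],None,fx=4.2,fy=4.2,interpolation=cv2.INTER_CUBIC))
E
```

```text
(no output)
```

View pics/top0z.png

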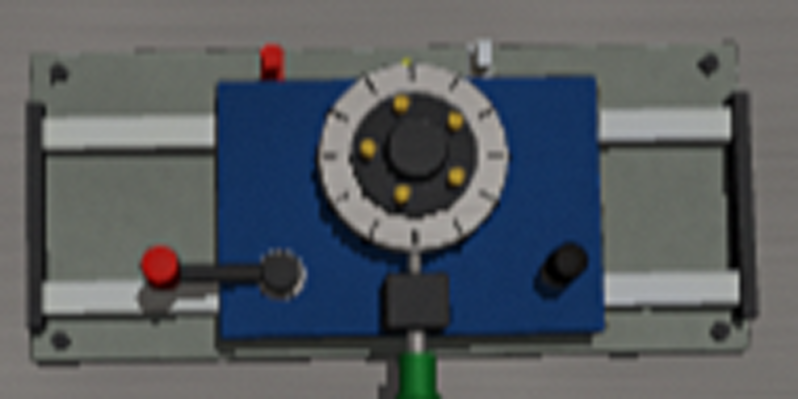

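```bash
cat >> h.py <<'E'
import pickle
def cam(d,obs=None):
    if "T_tool_cam" in d:
        T=np.eye(4);T[:3,:3]=R.from_rotvec(obs["tcp_rot"]).as_matrix();T[:3,3]=obs["position"];T=T@d["T_tool_cam"]
    else:
        T=np.eye(4);T[:3,:3]=R.from_rotvec(d["orientation"]).as_matrix();T[:3,3]=d["position"]
    return d["K"],T
def toz(c,uv,z):
    K,T=c; r=T[:3,:3]@np.linalg.inv(K)@np.array([uv[0],uv[1],1.]); s=(z-T[2,3])/r[2]; return T[:3,3]+s*r
def proj(c,p):
    K,T=c; q=T[:3,:3].T@(np.asarray(p)-T[:3,3]); q=K@q; return q[:2]/q[2]
E
python3 - <<'E'
from h import *
from scipy.optimize import least_squares
c=cam(pickle.load(open("top0.pkl","rb")))
Z=lambda u,v:(195+(u+.5)/4.2-.5,105+(v+.5)/4.2-.5)
P=[toz(c,Z(*p),.012)[:2] for p in[(30,50),(735,42),(748,352),(32,360)]]
Q=[toz(c,Z(*p),.046)[:2] for p in[(217,82),(597,76),(604,330),(217,337)]]
pl=np.array([(.125,.24),(.125,-.24),(-.085,-.24),(-.085,.24)])
# carriage rel: centre unknown
cr=np.array([(.085,.125),(.085,-.125),(-.085,-.125),(-.085,.125)])
def f(s):
    a=s[2];M=np.array([[np.cos(a),-np.sin(a)],[np.sin(a),np.cos(a)]])
    return np.r_[((pl@M.T+s[:2])-P).ravel(),(((cr+s[3:5])@M.T+s[:2])-Q).ravel()]
r=least_squares(f,[.5,0,0,0,0]);s=r.x
print(s,np.round(r.fun*1000,1))
a=s[2];M=np.array([[np.cos(a),-np.sin(a)],[np.sin(a),np.cos(a)]])
for n,p,z in[("knobtop",(160,265),.103),("pivot",(279,273),.068),("post",(569,262),.094),("plg",(418,375),.082),("pointer",(408,62),.046),("redtop",(270,50),.038),("whitetop",(482,45),.038),("redfoot",(273,77),.012),("whitefoot",(482,70),.012)]:
    w=toz(c,Z(*p),z);print(n,np.round(w,4),"fix",np.round(M.T@(w[:2]-s[:2]),4))
for n,p,z in[("can",(124,189),.11),("sp",(196,262),0.0),("spa",(195,236),0),("spb",(199,290),0),("race",(388,280),.018)]:
    w=toz(c,p,z);print(n,np.round(w,4),"fix",np.round(M.T@(w[:2]-s[:2]),4))
E
```

```text
[ 6.17220334e-01  1.23682350e-02  5.81491955e-04  9.47585142e-03
 -1.17468250e-02] [-0.7  0.7 -0.4 -1.5  0.9 -1.2  0.1  2.   1.6  1.   0.6  0.3 -1.7 -0.6
 -0.4 -0.7]
knobtop [0.5806 0.1594 0.103 ] fix [-0.0366  0.147 ]
pivot [0.58  0.086 0.068] fix [-0.0372  0.0736]
post [ 0.5808 -0.0935  0.094 ] fix [-0.0365 -0.1059]
plg [5.127e-01 4.000e-04 8.200e-02] fix [-0.1045 -0.0119]
pointer [ 0.722  -0.0008  0.046 ] fix [ 0.1048 -0.0132]
redtop [0.7334 0.0896 0.038 ] fix [0.1162 0.0772]
whitetop [ 0.7352 -0.0507  0.038 ] fix [ 0.1179 -0.0632]
redfoot [0.7222 0.0876 0.012 ] fix [0.105  0.0751]
whitefoot [ 0.7254 -0.0539  0.012 ] fix [ 0.1081 -0.0663]
can [0.5281 0.4358 0.11  ] fix [-0.0888  0.4235]
sp [0.3335 0.2691 0.    ] fix [-0.2836  0.2569]
spa [0.4053 0.272  0.    ] fix [-0.2118  0.2598]
spb [0.2572 0.2606 0.    ] fix [-0.3599  0.2485]
race [ 0.2797 -0.2564  0.018 ] fix [-0.3377 -0.2686]
```

View pics/wrist0.png

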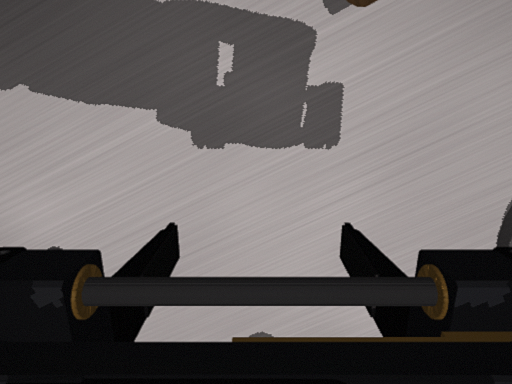

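>>> send_rows(increments=[{"dp": [0,0,0],"delta_rot": [0,0,10.6],"hand": -1},{"dp": [0,0,0],"delta_rot": [0,0,10.6],"hand": -1},{"dp": [0,0,0],"delta_rot": [0,0,10.6],"hand": -1},{"dp": [0,0,0],"delta_rot": [0,0,10.6],"hand": -1},{"dp": [0,0,0],"delta_rot": [0,0,10.6],"hand": -1},{"dp": [0,0,0],"delta_rot": [0,0,10.6],"hand": -1},{"dp": [0,0,0],"delta_rot": [0,0,0.4],"hand": -1}], force=40)

```text
clock: 1.02
position: [0.274, 0.5617, 0.4046]
tcp_rot: [2.22, 2.222, -0.0]
force: [-0.2, 0.8, 0.4]
opening: 0.0949
```

>>> send_rows(increments=[{"dp": [-0.02,0.0153,0.004],"delta_rot": [0,0,0],"hand": -1},{"dp": [-0.04,0.0306,0.004],"delta_rot": [0,0,0],"hand": -1},{"dp": [-0.04,0.0306,0.004],"delta_rot": [0,0,0],"hand": -1},{"dp": [-0.04,0.0306,0.004],"delta_rot": [0,0,0],"hand": -1},{"dp": [-0.04,0.0306,0.004],"delta_rot": [0,0,0],"hand": -1},{"dp": [-0.04,0.0306,0.004],"delta_rot": [0,0,0],"hand": -1},{"dp": [-0.04,0.0306,0.004],"delta_rot": [0,0,0],"hand": -1},{"dp": [-0.04,0.0306,0.004],"delta_rot": [0,0,0],"hand": -1},{"dp": [-0.04,0.0306,0.004],"delta_rot": [0,0,0],"hand": -1},{"dp": [-0.04,0.0306,0.004],"delta_rot": [0,0,0],"hand": -1},{"dp": [-0.02,0.0153,0.004],"delta_rot": [0,0,0],"hand": -1},{"dp": [0,0,0],"delta_rot": [0,0,0],"hand": -1}])

```text
clock: 2.52
position: [0.5807, 0.1604, 0.3602]
tcp_rot: [-2.22, -2.223, 0.001]
force: [0.9, 1.1, -0.2]
opening: 0.0948
```

```bash
cat >> h.py <<'E'
def snap(tag,names=("wrist",)):
    o=arm.get_obs(); Rm=R.from_rotvec(o["tcp_rot"]).as_matrix()
    print(round(o["clock"],3),np.round(o["position"],4),"phi",round(np.degrees(np.arctan2(Rm[1,1],Rm[0,1])),2),"z",np.round(Rm[:,2],4),"F",np.round(o["force"],1),"op",round(float(o["opening"]),4))
    for n in names:
        d=arm.get_image(n); d["obs"]=o; cv2.imwrite(f"pics/{n}{tag}.png",d["image"]); pickle.dump(d,open(f"{n}{tag}.pkl","wb"))
    return o
E
python3 -c "
from h import *
snap('1')"
```

```text
2.525 [0.5807 0.1604 0.3602] phi 0.08 z [-7.e-04 -1.e-04 -1.e+00] F [ 0.9  1.1 -0.2] op 0.0948
```

View pics/wrist1.png

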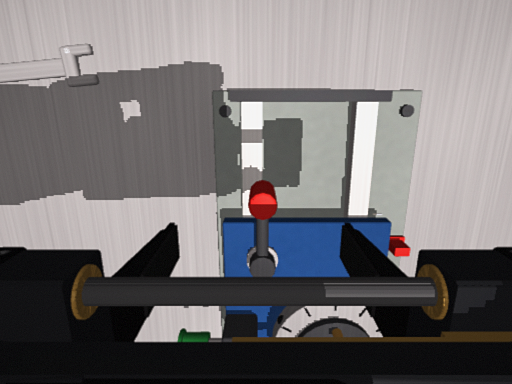

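```bash
python3 - <<'E'
from h import *
d=pickle.load(open("wrist1.pkl","rb"));c=cam(d,d["obs"])
i=d["image"]; cv2.imwrite("pics/w1z.png",cv2.resize(i[170:280,205:425],None,fx=3.6,fy=3.6,interpolation=cv2.INTER_CUBIC))
print(proj(c,[.5806,.1594,.103]),proj(c,[.5806,.1594,.065]),proj(c,[.7222,.0886,.012]),proj(c,[.7334,.0886,.038]),proj(c,[.58,.086,.068]))
print(toz(c,(263,207),.103))
E
```

```text
[256.80245499 206.14189043] [257.14995186 193.0559674 ] [382.59181597 240.39069721] [402.5091358  250.70601529] [256.65973868 267.10659544]
[0.5855195  0.15868357 0.103     ]
```

View pics/w1z.png

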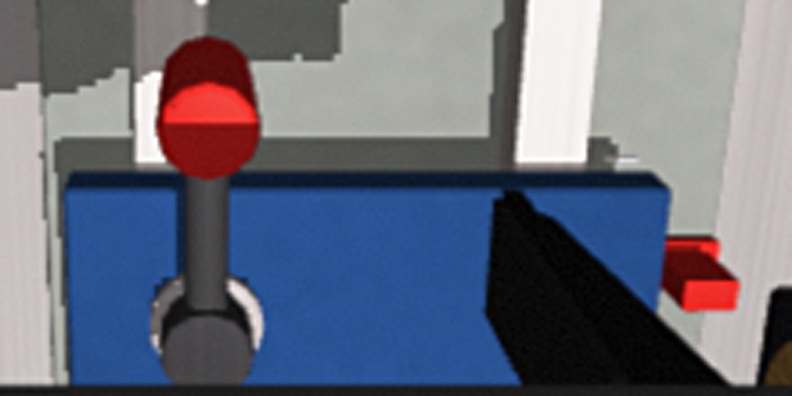

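>>> send_rows(increments=[{"dp": [-0.001,0.0035,0.02],"delta_rot": [0,0,0],"hand": -1},{"dp": [0,0,0.03],"delta_rot": [0,0,0],"hand": -1},{"dp": [0,0,0.03],"delta_rot": [0,0,0],"hand": -1},{"dp": [0,0,0.019],"delta_rot": [0,0,0],"hand": -1},{"dp": [0,0,0],"delta_rot": [0,0,0],"hand": 0},{"dp": [0,0,0],"delta_rot": [0,0,0],"hand": 1},{"dp": [0,0,0],"delta_rot": [0,0,0],"hand": 1},{"dp": [0,0,0],"delta_rot": [0,0,0],"hand": 1},{"dp": [0,0,0],"delta_rot": [0,0,0],"hand": 1},{"dp": [0,0,0],"delta_rot": [0,0,0],"hand": 1}], force=40)

```text
clock: 3.82
position: [0.5835, 0.1607, 0.2619]
tcp_rot: [2.221, 2.221, 0.0]
force: [-0.6, 0.4, -1.6]
opening: 0.0405
```

```bash
python3 -c "
from h import *
snap('2')"
```

```text
3.825 [0.5835 0.1607 0.2619] phi -0.0 z [ 2.e-04  1.e-04 -1.e+00] F [-0.6  0.4 -1.6] op 0.0405
```

View pics/wrist2.png

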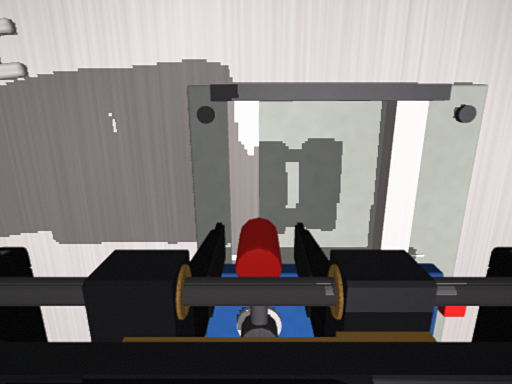

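>>> send_rows(increments=[{"dp": [-0.0015,0,0],"delta_rot": [0,0,0],"hand": 1},{"dp": [0,0,0],"delta_rot": [0,0,0],"hand": 1},{"dp": [0,0,0],"delta_rot": [0,0,0],"hand": 1},{"dp": [0,0,0],"delta_rot": [0,0,0],"hand": 1},{"dp": [0,0,0],"delta_rot": [0,0,0],"hand": 1},{"dp": [0,0,0],"delta_rot": [0,0,0],"hand": 1}])

```text
clock: 4.62
position: [0.5833, 0.1592, 0.2617]
tcp_rot: [-2.221, -2.221, 0.001]
force: [-5.4, -2.9, 2.0]
opening: 0.023
```

```bash
python3 -c "
from h import *
o=snap('3',());
t=np.radians(8.0); print(.075*np.sin(t),.075*(1-np.cos(t)))"
```

```text
4.625 [0.5833 0.1592 0.2617] phi 0.0 z [-9.e-04 -2.e-04 -1.e+00] F [-5.4 -2.9  2. ] op 0.023
0.010437982572004907 0.0007298948443822228
```

>>> send_rows(increments=[{"dp": [-0.0007,-0.0104,0],"delta_rot": [0,0,-8],"hand": 1},{"dp": [-0.0007,-0.0104,0],"delta_rot": [0,0,-8],"hand": 1},{"dp": [-0.0007,-0.0104,0],"delta_rot": [0,0,-8],"hand": 1},{"dp": [-0.0007,-0.0104,0],"delta_rot": [0,0,-8],"hand": 1},{"dp": [-0.0007,-0.0104,0],"delta_rot": [0,0,-8],"hand": 1},{"dp": [-0.0007,-0.0104,0],"delta_rot": [0,0,-8],"hand": 1},{"dp": [-0.0007,-0.0104,0],"delta_rot": [0,0,-8],"hand": 1},{"dp": [-0.0007,-0.0104,0],"delta_rot": [0,0,-8],"hand": 1},{"dp": [-0.0007,-0.0104,0],"delta_rot": [0,0,-8],"hand": 1},{"dp": [-0.0007,-0.0104,0],"delta_rot": [0,0,-8],"hand": 1},{"dp": [0,0,0],"delta_rot": [0,0,0],"hand": 1}])

```text
clock: 6.0
position: [0.5101, 0.0975, 0.2617]
tcp_rot: [0.275, 3.128, 0.001]
force: [1.3, 1.7, -4.5]
opening: 0.0233
```

```bash
python3 -c "
from h import *
o=snap('4',('top',));
d=cv2.imread('pics/top4.png');cv2.imwrite('pics/top4z.png',cv2.resize(d[105:205,195:385],None,fx=4.2,fy=4.2,interpolation=cv2.INTER_CUBIC))"
```

```text
6.0 [0.5101 0.0975 0.2617] phi 79.95 z [ 1.5e-03  2.0e-04 -1.0e+00] F [ 1.3  1.7 -4.5] op 0.0233
```

View pics/top4z.png

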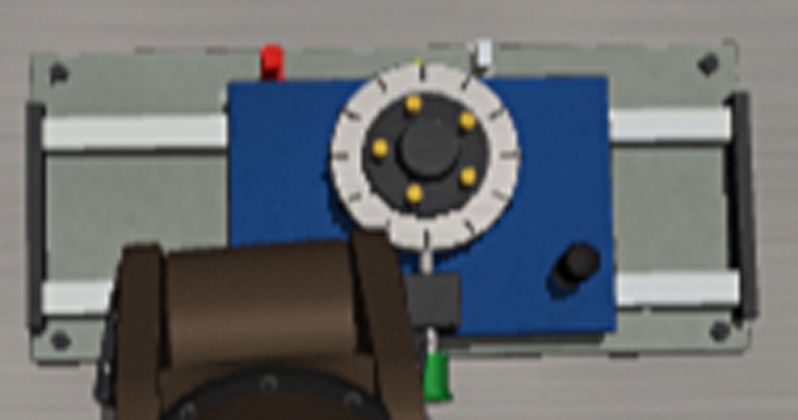

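>>> send_rows(increments=[{"dp": [0,0,0],"delta_rot": [0,0,0],"hand": 0},{"dp": [0,0,0],"delta_rot": [0,0,0],"hand": -0.3},{"dp": [0,0,0],"delta_rot": [0,0,0],"hand": -0.3},{"dp": [0,0,0],"delta_rot": [0,0,0],"hand": -0.3},{"dp": [0,0,-0.03],"delta_rot": [0,0,0],"hand": -0.3},{"dp": [0,0,-0.05],"delta_rot": [0,0,-10],"hand": -0.3},{"dp": [-0.015,-0.04,-0.01],"delta_rot": [0,0,0],"hand": -0.3},{"dp": [-0.015,-0.04,0],"delta_rot": [0,0,0],"hand": -0.3},{"dp": [-0.015,-0.04,0],"delta_rot": [0,0,0],"hand": -0.3},{"dp": [-0.015,-0.04,0],"delta_rot": [0,0,0],"hand": -0.3},{"dp": [-0.013,-0.039,0],"delta_rot": [0,0,0],"hand": -0.3},{"dp": [0,0,0],"delta_rot": [0,0,0],"hand": -0.3}])

```text
clock: 7.55
position: [0.5831, -0.1035, 0.3514]
tcp_rot: [0.005, 3.141, -0.0]
force: [0.6, 0.2, -0.5]
opening: 0.0616
```

```bash
python3 -c "
from h import *
o=snap('5',('wrist','side'));"
```

```text
7.55 [ 0.5831 -0.1035  0.3514] phi 89.83 z [ 2.e-04 -1.e-04 -1.e+00] F [ 0.6  0.2 -0.5] op 0.0616
```

View pics/wrist5.png

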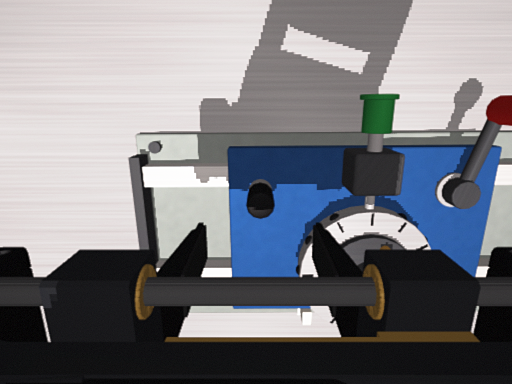

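View pics/side5.png

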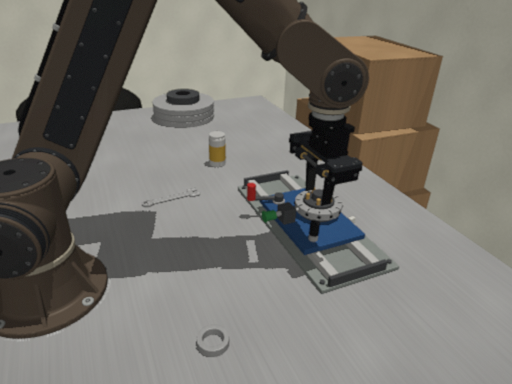

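```bash
python3 -c "
from h import *
d=pickle.load(open('wrist5.pkl','rb'));c=cam(d,d['obs'])
print('post',toz(c,(261,206),.094),'carr L/R',toz(c,(230,147),.046),toz(c,(500,146),.046))
print('plunger',toz(c,(378.5,97),.082),toz(c,(379,116),.082),'pl y via housing',toz(c,(372,150),.086))
"
```

```text
post [ 0.58592286 -0.10262101  0.094     ] carr L/R [ 0.54537338 -0.13033624  0.046     ] [0.54557958 0.1138465  0.046     ]
plunger [ 0.50334934 -0.01323166  0.082     ] [ 0.51735128 -0.01145559  0.082     ] pl y via housing [ 0.54296665 -0.01581977  0.086     ]
```

>>> send_rows(increments=[{"dp": [-0.0015,0.001,0.03],"delta_rot": [0,0,0],"hand": -0.3},{"dp": [0,0,0.04],"delta_rot": [0,0,0],"hand": -0.3},{"dp": [0,0,0.034],"delta_rot": [0,0,0],"hand": -0.3},{"dp": [0,0,0],"delta_rot": [0,0,0],"hand": 1},{"dp": [0,0,0],"delta_rot": [0,0,0],"hand": 1},{"dp": [0,0,0],"delta_rot": [0,0,0],"hand": 1},{"dp": [0,0,0],"delta_rot": [0,0,0],"hand": 1},{"dp": [0,0,0],"delta_rot": [0,0,0],"hand": 1},{"dp": [0,0,0],"delta_rot": [0,0,0],"hand": 1},{"dp": [0,0,0],"delta_rot": [0,0,0],"hand": 1}])

```text
clock: 8.9
position: [0.5843, -0.1007, 0.2488]
tcp_rot: [0.0, 3.14, -0.001]
force: [-2.0, -4.1, 6.3]
opening: 0.0223
```

```bash
python3 -c "
from h import *
o=snap('6',('top',));
d=cv2.imread('pics/top6.png');cv2.imwrite('pics/top6z.png',cv2.resize(d[105:205,195:385],None,fx=4.2,fy=4.2,interpolation=cv2.INTER_CUBIC))"
```

```text
8.9 [ 0.5843 -0.1007  0.2488] phi 89.99 z [ 1.7e-03 -9.0e-04 -1.0e+00] F [-2.  -4.1  6.3] op 0.0223
```

View pics/top6z.png

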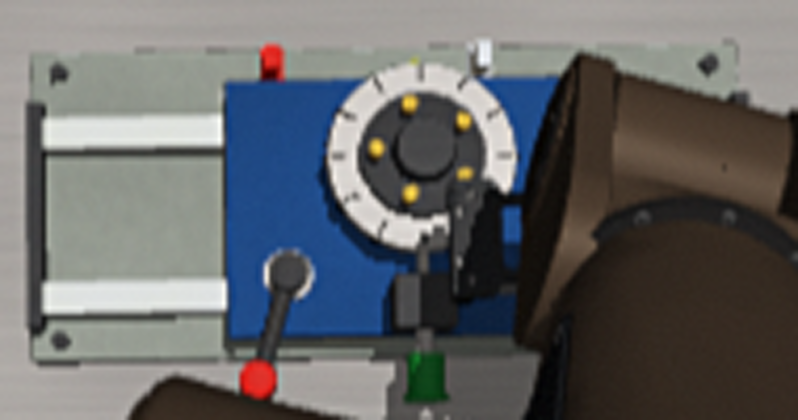

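>>> send_rows(increments=[{"dp": [0,0.01,0],"delta_rot": [0,0,0],"hand": 1},{"dp": [0,0.015,0],"delta_rot": [0,0,0],"hand": 1},{"dp": [0,0.015,0],"delta_rot": [0,0,0],"hand": 1},{"dp": [0,0.015,0],"delta_rot": [0,0,0],"hand": 1},{"dp": [0,0.015,0],"delta_rot": [0,0,0],"hand": 1},{"dp": [0,0.015,0],"delta_rot": [0,0,0],"hand": 1},{"dp": [0,0.007,0],"delta_rot": [0,0,0],"hand": 1},{"dp": [0,0,0],"delta_rot": [0,0,0],"hand": 1},{"dp": [0,0,0],"delta_rot": [0,0,0],"hand": 1}])

```text
clock: 10.07
position: [0.5842, -0.0079, 0.2488]
tcp_rot: [0.0, 3.141, 0.001]
force: [-2.8, 3.7, 8.3]
opening: 0.0225
```

```bash
python3 -c "
from h import *
o=snap('7',('top','side','wrist'));
d=cv2.imread('pics/top7.png');cv2.imwrite('pics/top7z.png',cv2.resize(d[105:205,195:385],None,fx=4.2,fy=4.2,interpolation=cv2.INTER_CUBIC))
cv2.imwrite('pics/top7y.png',cv2.resize(d[105:145,235:305],None,fx=11,fy=11,interpolation=cv2.INTER_CUBIC))"
```

```text
10.075 [ 0.5842 -0.0079  0.2488] phi 90.0 z [ 1.e-03  5.e-04 -1.e+00] F [-2.8  3.7  8.3] op 0.0225
```

View pics/top7z.png

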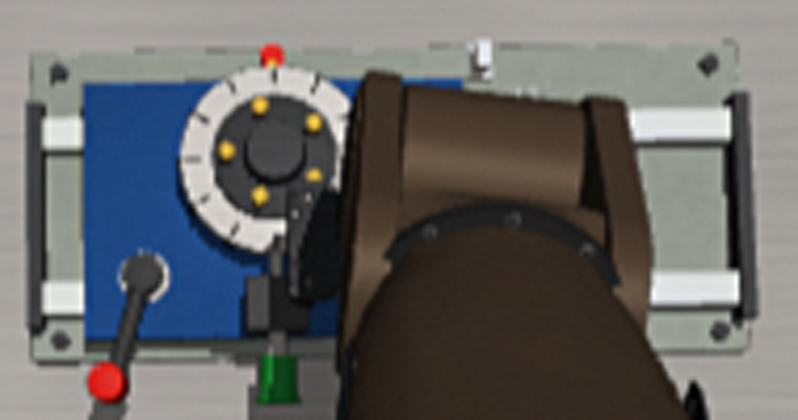

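View pics/top7y.png

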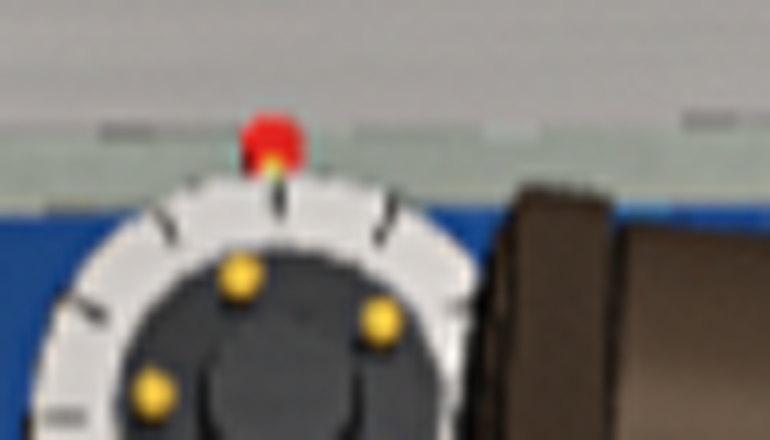

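View pics/side7.png

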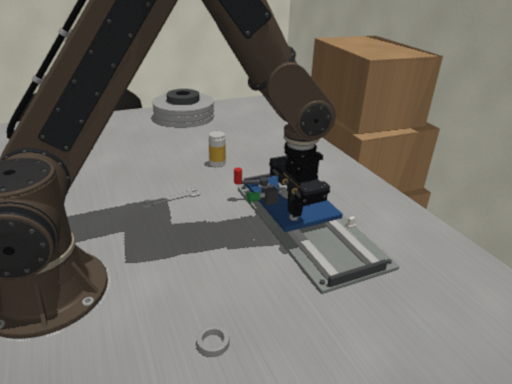

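```bash
python3 -c "
from h import *
c=cam(pickle.load(open('top7.pkl','rb')))
Z=lambda u,v:(195+(u+.5)/4.2-.5,105+(v+.5)/4.2-.5)
print(toz(c,Z(106,383),.103),toz(c,Z(144,275),.068),toz(c,Z(279,380),.082))
k=cam(pickle.load(open('wrist7.pkl','rb')),pickle.load(open('wrist7.pkl','rb'))['obs'])
"
```

```text
[0.50832853 0.19276122 0.103     ] [0.57972571 0.17165231 0.068     ] [0.51063939 0.08705844 0.082     ]
```

View pics/wrist7.png

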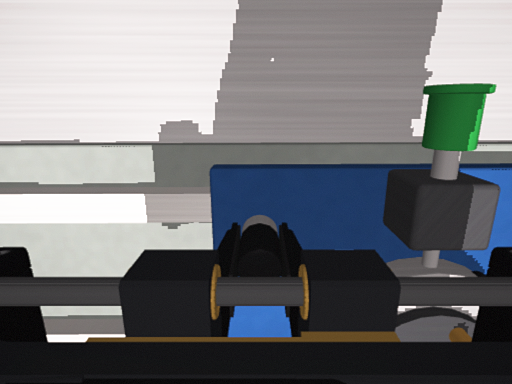

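>>> send_rows(increments=[{"dp": [0,0,0],"delta_rot": [0,0,0],"hand": 0},{"dp": [0,0,0],"delta_rot": [0,0,0],"hand": -0.3},{"dp": [0,0,0],"delta_rot": [0,0,0],"hand": -0.3},{"dp": [0,0,-0.03],"delta_rot": [0,0,0],"hand": -0.3},{"dp": [0,0,-0.05],"delta_rot": [0,0,0],"hand": -0.3},{"dp": [0.0146,0.0401,-0.0225],"delta_rot": [0,0,0],"hand": -0.3},{"dp": [0.0146,0.0401,0],"delta_rot": [0,0,0],"hand": -0.3},{"dp": [0.0146,0.0401,0],"delta_rot": [0,0,0],"hand": -0.3},{"dp": [0.0146,0.0401,0],"delta_rot": [0,0,0],"hand": -0.3},{"dp": [0.0146,0.0401,0],"delta_rot": [0,0,7.75],"hand": -0.3},{"dp": [0,0,0],"delta_rot": [0,0,7.75],"hand": -0.3},{"dp": [0,0,0],"delta_rot": [0,0,0],"hand": -0.3}])

```text
clock: 11.72
position: [0.5111, 0.1925, 0.3502]
tcp_rot: [-0.421, -3.113, -0.0]
force: [0.5, 0.1, -0.3]
opening: 0.0615
```

```bash
python3 -c "
from h import *
o=snap('8',('top','wrist'));
d=cv2.imread('pics/top8.png')
cv2.imwrite('pics/top8y.png',cv2.resize(d[105:145,235:305],None,fx=11,fy=11,interpolation=cv2.INTER_CUBIC))"
```

```text
11.725 [0.5111 0.1925 0.3502] phi 74.6 z [-0.  0. -1.] F [ 0.5  0.1 -0.3] op 0.0615
```

View pics/top8y.png

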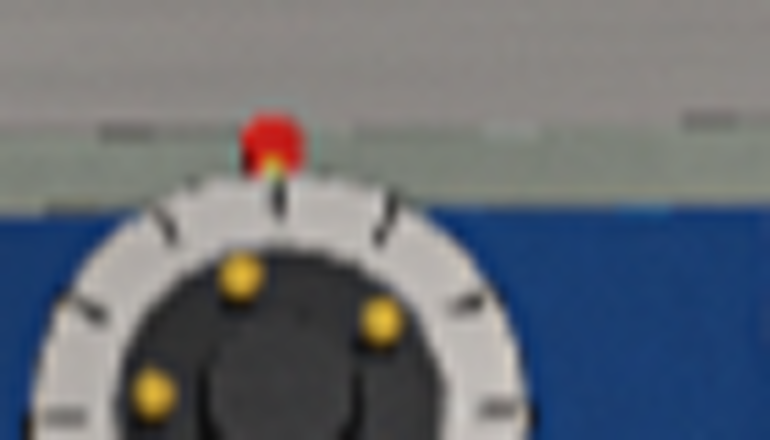

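View pics/wrist8.png

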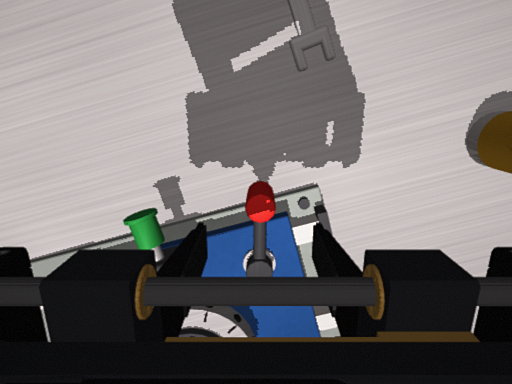

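>>> send_rows(increments=[{"dp": [0,0.0005,0.03],"delta_rot": [0,0,0],"hand": -0.3},{"dp": [0,0,0.03],"delta_rot": [0,0,0],"hand": -0.3},{"dp": [0,0,0.029],"delta_rot": [0,0,0],"hand": -0.3},{"dp": [0,0,0],"delta_rot": [0,0,0],"hand": 0},{"dp": [0,0,0],"delta_rot": [0,0,0],"hand": 1},{"dp": [0,0,0],"delta_rot": [0,0,0],"hand": 1},{"dp": [0,0,0],"delta_rot": [0,0,0],"hand": 1},{"dp": [0,0,0],"delta_rot": [0,0,0],"hand": 1},{"dp": [0,0,0],"delta_rot": [0,0,0],"hand": 1},{"dp": [0,0,0],"delta_rot": [0,0,0],"hand": 1},{"dp": [0,0,0],"delta_rot": [0,0,0],"hand": 1}], force=40)

```text
clock: 13.2
position: [0.5114, 0.1927, 0.2618]
tcp_rot: [0.423, 3.112, 0.001]
force: [-0.6, -0.6, 6.5]
opening: 0.0232
```

```bash
python3 -c "
from h import *
o=snap('9',('top','wrist'));
d=cv2.imread('pics/top9.png')
cv2.imwrite('pics/top9y.png',cv2.resize(d[105:145,235:305],None,fx=11,fy=11,interpolation=cv2.INTER_CUBIC))"
```

```text
13.2 [0.5114 0.1927 0.2618] phi 74.51 z [ 1.e-03  3.e-04 -1.e+00] F [-0.6 -0.6  6.5] op 0.0232
```

View pics/top9y.png

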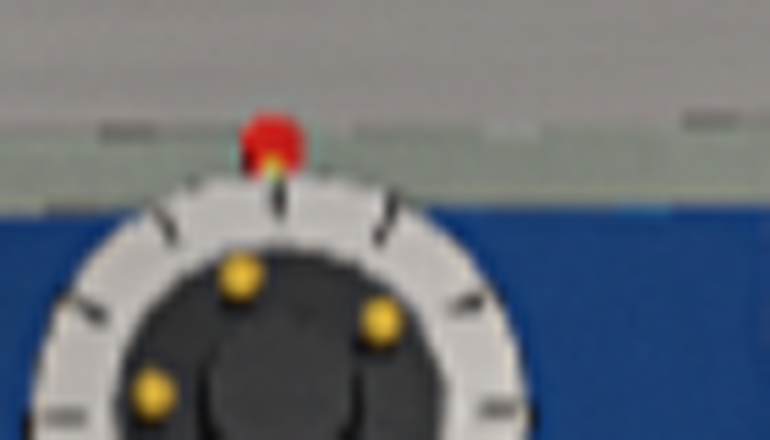

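View pics/wrist9.png

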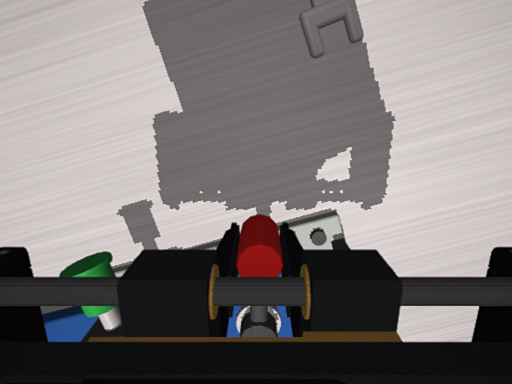

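>>> send_rows(increments=[{"dp": [-0.0007,0.0104,0],"delta_rot": [0,0,8],"hand": 1},{"dp": [-0.0007,0.0104,0],"delta_rot": [0,0,8],"hand": 1},{"dp": [-0.0007,0.0104,0],"delta_rot": [0,0,8],"hand": 1},{"dp": [-0.0007,0.0104,0],"delta_rot": [0,0,8],"hand": 1},{"dp": [-0.0007,0.0104,0],"delta_rot": [0,0,8],"hand": 1},{"dp": [-0.0007,0.0104,0],"delta_rot": [0,0,8],"hand": 1},{"dp": [-0.0007,0.0104,0],"delta_rot": [0,0,8],"hand": 1},{"dp": [-0.0007,0.0104,0],"delta_rot": [0,0,8],"hand": 1},{"dp": [-0.0007,0.0104,0],"delta_rot": [0,0,8],"hand": 1},{"dp": [-0.0007,0.0104,0],"delta_rot": [0,0,8],"hand": 1},{"dp": [0,0,0],"delta_rot": [0,0,0],"hand": 1},{"dp": [0,0,0],"delta_rot": [0,0,0],"hand": 1}])

```text
clock: 14.8
position: [0.5862, 0.2464, 0.2612]
tcp_rot: [-2.319, -2.108, 0.024]
force: [-36.7, -11.6, 25.6]
opening: 0.0231
```

```bash
python3 -c "
from h import *
o=snap('10',('top','wrist'));
d=cv2.imread('pics/top10.png')
cv2.imwrite('pics/top10y.png',cv2.resize(d[105:145,235:305],None,fx=11,fy=11,interpolation=cv2.INTER_CUBIC))"
```

```text
14.8 [0.5862 0.2464 0.2612] phi -5.45 z [-0.0165 -0.005  -0.9999] F [-36.7 -11.6  25.6] op 0.0231
```

View pics/top10y.png

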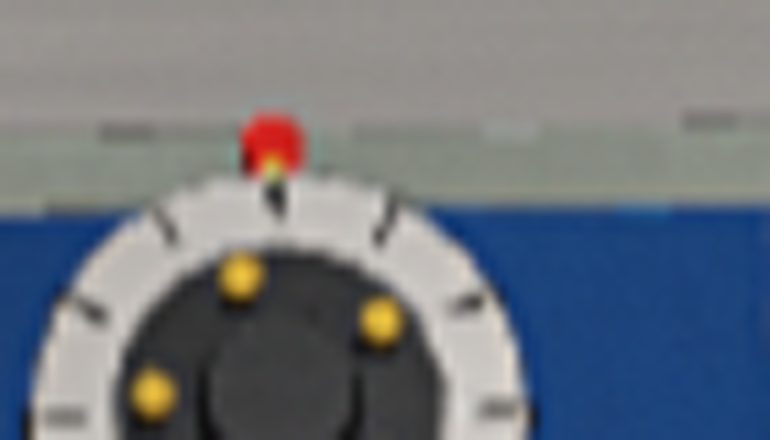

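View pics/wrist10.png

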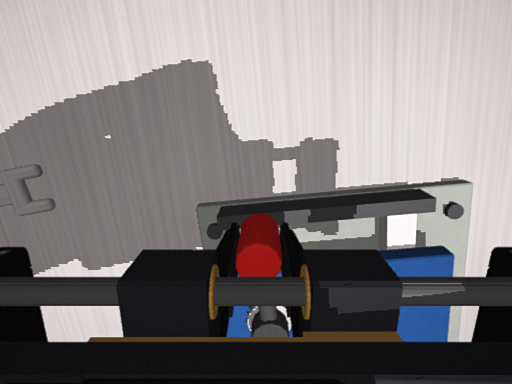

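>>> send_rows(increments=[{"dp": [0,0,0],"delta_rot": [0,0,0],"hand": 0},{"dp": [0,0,0],"delta_rot": [0,0,0],"hand": -0.3},{"dp": [0,0,0],"delta_rot": [0,0,0],"hand": -0.3},{"dp": [0,0,0],"delta_rot": [0,0,0],"hand": -0.3},{"dp": [0,0,-0.03],"delta_rot": [0,0,0],"hand": -0.3},{"dp": [0,0,-0.04],"delta_rot": [0,0,0],"hand": -0.3},{"dp": [0,0,-0.02],"delta_rot": [0,0,0],"hand": -0.3},{"dp": [0,0,0],"delta_rot": [0,0,-10.6],"hand": -0.3},{"dp": [0,0,0],"delta_rot": [0,0,-10.6],"hand": -0.3},{"dp": [0,0,0],"delta_rot": [0,0,-10.6],"hand": -0.3},{"dp": [0,0,0],"delta_rot": [0,0,-10.6],"hand": -0.3},{"dp": [0,0,0],"delta_rot": [0,0,-10.6],"hand": -0.3}])

```text
clock: 16.4
position: [0.5905, 0.2473, 0.3512]
tcp_rot: [1.13, 2.931, 0.0]
force: [-0.4, 0.4, -0.3]
opening: 0.0612
```

>>> send_rows(increments=[{"dp": [0,0,0],"delta_rot": [0,0,-10.6],"hand": -0.3},{"dp": [0,0,0],"delta_rot": [0,0,-10.6],"hand": -0.3},{"dp": [0,0,0],"delta_rot": [0,0,-10.6],"hand": -0.3},{"dp": [0,0,0],"delta_rot": [0,0,-10.6],"hand": -0.3},{"dp": [0,0,0],"delta_rot": [0,0,0],"hand": -0.3}])

```text
clock: 17.02
position: [0.5905, 0.2473, 0.3512]
tcp_rot: [0.005, 3.141, 0.0]
force: [0.0, 0.3, -0.1]
opening: 0.0616
```

```bash
python3 -c "
from h import *
o=snap('11',('top','wrist'));
d=cv2.imread('pics/top11.png')
cv2.imwrite('pics/top11z.png',cv2.resize(d[105:205,195:385],None,fx=4.2,fy=4.2,interpolation=cv2.INTER_CUBIC))"
```

```text
17.025 [0.5905 0.2473 0.3512] phi 89.82 z [ 2.e-04  2.e-04 -1.e+00] F [ 0.   0.3 -0.1] op 0.0616
```

View pics/top11z.png

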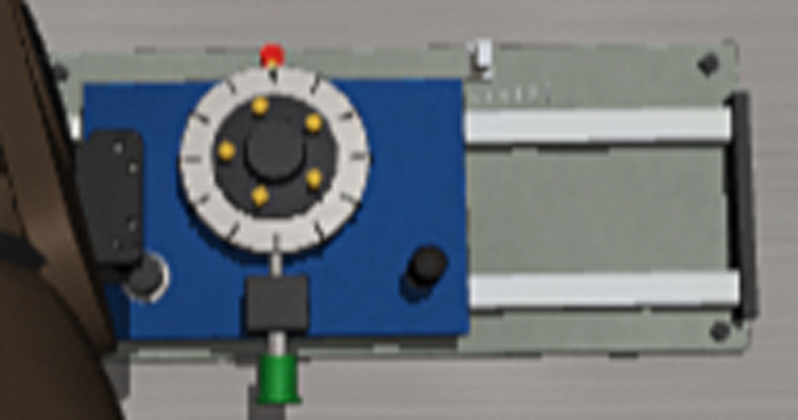

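View pics/wrist11.png

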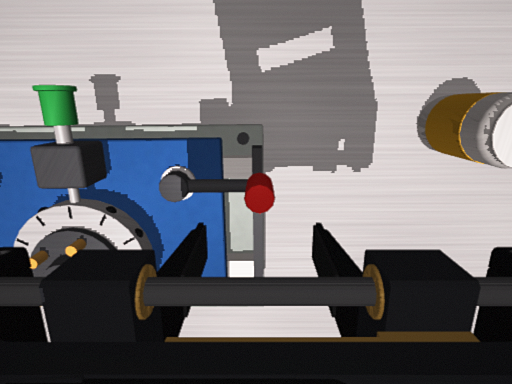

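>>> send_rows(increments=[{"dp": [0.0196,-0.0398,0],"delta_rot": [0,0,0],"hand": -0.3},{"dp": [0.0196,-0.0398,0],"delta_rot": [0,0,0],"hand": -0.3},{"dp": [0.0196,-0.0398,0],"delta_rot": [0,0,0],"hand": -0.3},{"dp": [0.0196,-0.0398,0],"delta_rot": [0,0,0],"hand": -0.3},{"dp": [0,0,0.02],"delta_rot": [0,0,0],"hand": -0.3},{"dp": [0,0,0],"delta_rot": [0,0,0],"hand": -0.3}])

```text
clock: 17.88
position: [0.5116, 0.0879, 0.3307]
tcp_rot: [-0.008, -3.14, -0.0]
force: [0.3, -0.2, -0.5]
opening: 0.0615
```

```bash
python3 -c "
from h import *
d=pickle.load(open('wrist11.pkl','rb'));c=cam(d,d['obs'])
print('hub',toz(c,(173,187),.068),'knob',toz(c,(260,195),.103))
snap('12')"
```

```text
hub [0.58412654 0.172286   0.068     ] knob [0.58152352 0.24750456 0.103     ]
17.875 [0.5116 0.0879 0.3307] phi 89.7 z [-0.0015  0.     -1.    ] F [ 0.3 -0.2 -0.5] op 0.0615
```

View pics/wrist12.png

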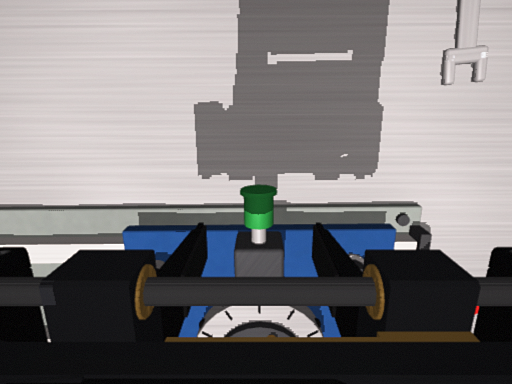

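```bash
python3 -c "
from h import *
d=pickle.load(open('wrist12.pkl','rb'));c=cam(d,d['obs'])
cv2.imwrite('pics/w12z.png',cv2.resize(d['image'][175:285,205:315],None,fx=5.4,fy=5.4,interpolation=cv2.INTER_CUBIC))
for r,z in((192,.085),(197,.085),(228,.082),(245,.076),(234,.086)): print(r,toz(c,(259,r),z))
for x,z in((.5,.07),(.515,.07),(.51,.085),(.536,.082)): print(proj(c,(x,.088,z)))
"
```

```text
192 [0.49918045 0.08733656 0.085     ]
197 [0.50306555 0.08730922 0.085     ]
228 [0.5291759  0.08712198 0.082     ]
245 [0.54644768 0.08699344 0.076     ]
234 [0.53251745 0.08710312 0.086     ]
[259.86712904 187.91860649]
[259.9842632  205.93991273]
[259.97997697 205.80721911]
[260.17755617 236.08279418]
```

View pics/w12z.png

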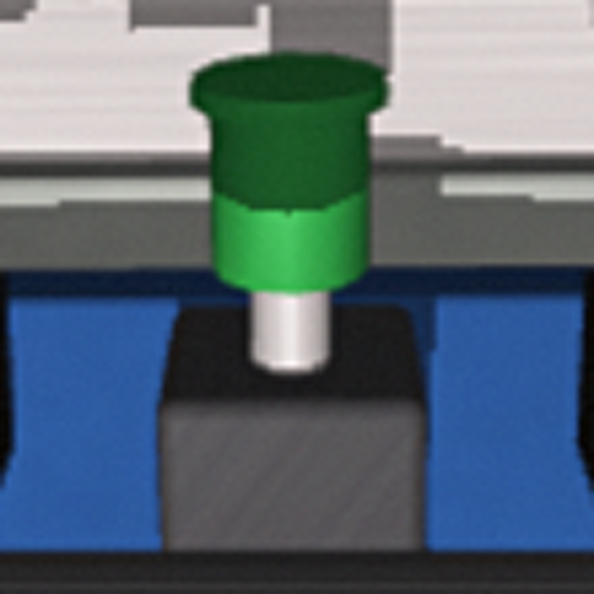

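>>> send_rows(increments=[{"dp": [-0.005,-0.0005,0.02],"delta_rot": [0,0,0],"hand": -0.3},{"dp": [0,0,0.025],"delta_rot": [0,0,0],"hand": -0.3},{"dp": [0,0,0.025],"delta_rot": [0,0,0],"hand": -0.3},{"dp": [0,0,0.02],"delta_rot": [0,0,0],"hand": -0.3},{"dp": [0,0,0],"delta_rot": [0,0,0],"hand": 0},{"dp": [0,0,0],"delta_rot": [0,0,0],"hand": 1},{"dp": [0,0,0],"delta_rot": [0,0,0],"hand": 1},{"dp": [0,0,0],"delta_rot": [0,0,0],"hand": 1},{"dp": [0,0,0],"delta_rot": [0,0,0],"hand": 1},{"dp": [0,0,0],"delta_rot": [0,0,0],"hand": 1},{"dp": [0,0,0],"delta_rot": [0,0,0],"hand": 1}], force=40)

```text
clock: 19.3
position: [0.5168, 0.0873, 0.2418]
tcp_rot: [0.003, 3.141, -0.001]
force: [-0.2, -4.6, 4.4]
opening: 0.0233
```

```bash
python3 -c "
from h import *
snap('13')"
```

```text
19.3 [0.5168 0.0873 0.2418] phi 89.9 z [ 7.e-04 -5.e-04 -1.e+00] F [-0.2 -4.6  4.4] op 0.0233
```

View pics/wrist13.png

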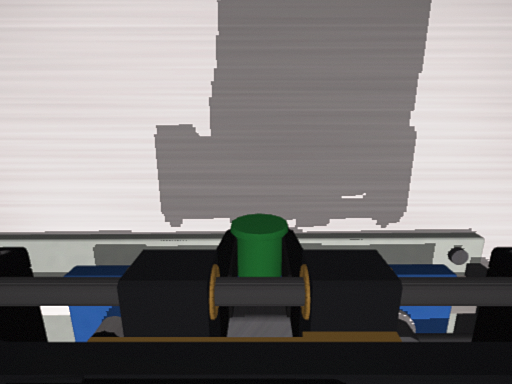

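>>> send_rows(increments=[{"dp": [0.003,0,0],"delta_rot": [0,0,0],"hand": 1},{"dp": [0.003,0,0],"delta_rot": [0,0,0],"hand": 1},{"dp": [0.003,0,0],"delta_rot": [0,0,0],"hand": 1},{"dp": [0.003,0,0],"delta_rot": [0,0,0],"hand": 1},{"dp": [0.003,0,0],"delta_rot": [0,0,0],"hand": 1},{"dp": [0.003,0,0],"delta_rot": [0,0,0],"hand": 1},{"dp": [0.002,0,0],"delta_rot": [0,0,0],"hand": 1},{"dp": [0,0,0],"delta_rot": [0,0,0],"hand": 1},{"dp": [0,0,0],"delta_rot": [0,0,0],"hand": 1}])

```text
clock: 20.48
position: [0.4992, 0.0872, 0.2419]
tcp_rot: [0.003, 3.132, -0.0]
force: [16.5, -6.5, -9.8]
opening: 0.0229
```

```bash
python3 -c "
from h import *
o=snap('14',('top','wrist','side'));
d=cv2.imread('pics/top14.png')
cv2.imwrite('pics/top14z.png',cv2.resize(d[105:205,195:385],None,fx=4.2,fy=4.2,interpolation=cv2.INTER_CUBIC))
d=cv2.imread('pics/side14.png')
cv2.imwrite('pics/side14z.png',cv2.resize(d[140:260,200:340],None,fx=5,fy=5,interpolation=cv2.INTER_CUBIC))"
```

```text
20.475 [0.4992 0.0872 0.2419] phi 89.89 z [ 9.1e-03 -2.0e-04 -1.0e+00] F [16.5 -6.5 -9.8] op 0.0229
```

View pics/top14z.png

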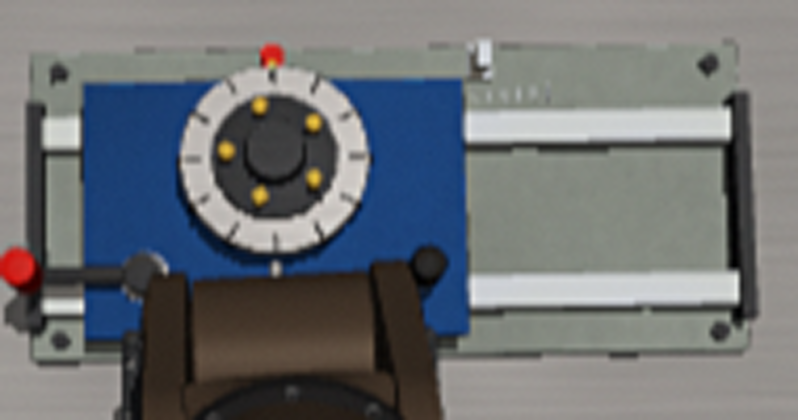

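View pics/wrist14.png

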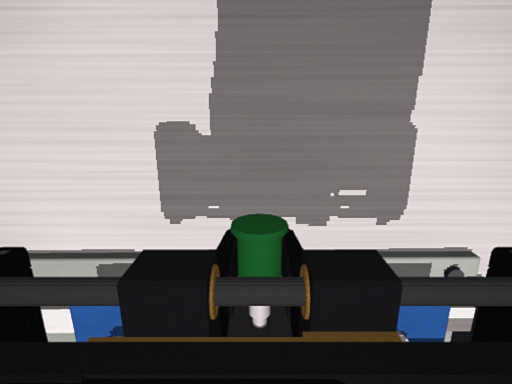

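View pics/side14z.png

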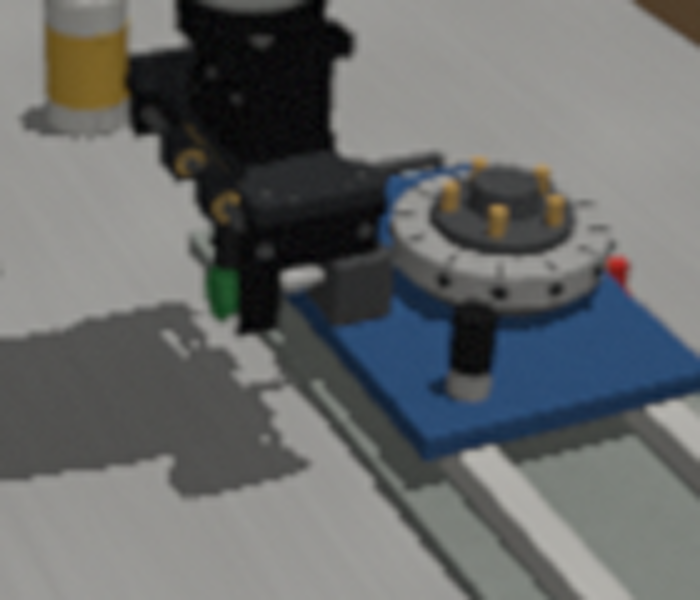

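```bash
python3 -c "
from h import *
def cent(n):
    i=cv2.imread(n).astype(int);m=(i[...,2]>110)&(i[...,1]<70)&(i[...,0]<70);m=m.astype(np.uint8)
    return [np.round(x,2) for x in cv2.connectedComponentsWithStats(m)[3][1:]]
for n in('top0','top14'):print(n,cent(f'pics/{n}.png'))
from h import *
c0=cam(pickle.load(open('top0.pkl','rb')));c1=cam(pickle.load(open('top14.pkl','rb')))
k0=cent('pics/top0.png');k1=cent('pics/top14.png')
for a in k0:print(toz(c0,a,.103))
for a in k1:print(toz(c1,a,.103))
"
```

```text
top0 [array([259.67, 118.56]), array([232.5 , 167.29])]
top14 [array([258.94, 117.56]), array([198.56, 168.08])]
[0.70927134 0.08823178 0.103     ]
[0.58169034 0.15992891 0.103     ]
[0.71196068 0.09010209 0.103     ]
[0.58068842 0.24735406 0.103     ]
```

```bash
python3 -c "
from h import *
print(arm.close_job()); snap('15',())"
```

```text
the job is handed in; nothing more can be done
None
the job is handed in; nothing more can be done
```

The fixture is at its other station with the lever locked, and I handed the job in with the green plunger gripped and held back. The hand-in gives no verdict, so the results below are from my own checks. The clock read about 20.5 s of the 61 s allowed.

I swung the lever open to its stop, slid the carriage by its black post to the red mark and swung the lever back to lock it. Then I pulled the plunger about 16 mm towards the robot.

**Last checks, just before hand-in:**
- **Pointer:** in the top picture it sits about 0.5 mm from the middle of the red mark. A rougher estimate from the measured lever-knob travel puts the carriage within about 3 mm; the limit is 6 mm.
- **Lever:** its knob is within about 1 mm of its original locked line, roughly 0.01 rad. The wrist picture suggested about 0.035 rad, still well under the 0.15 limit.
- **Plunger:** the fingers moved back about 16 mm with no visible slip on the knob. The outside force along the pull was 16.5 N, well above the 6 N spring, so I believe it is on its stop.
- **Bystanders:** the arm never went near the oil can, spanner or bearing race, and nothing looked shifted in the pictures that showed them. I did not measure their positions again at the end.

**What disagreed:**
- Opening the lever past its stop pushed the unlocked carriage about 7 mm along the rails. The slide to the red mark took this up.
- The top and wrist cameras disagreed by 3–5 mm in x. I used the wrist camera when gripping.

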